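Put the citrus press together for oranges

TASK

Put the washed citrus press back together: over its upright shaft first lay the pulp ring, on that the round perforated strainer, then the small cone, turned so that its D-shaped bore matches the flat of the shaft and it goes fully home on the strainer, and last the large cone over the small one until it too stands flat on the strainer. Leave the hand sieve, spoon rest, flip-top container and tongs where they are.

Things in the scene. Friction and masses are not known exactly. Their poses are not given: they have to be found in the camera images.
- press_seat (a point): Citrus press, fixed: round white base 160 mm across, steel tray on top. Point: centre of the tray floor, 55 mm above the ledge, z up. Floor flat to radius 77 mm, rim 5 mm higher. A shaft, 20 mm diameter, rises 68 mm from the point (top 6 mm stepped in to 3/4 size); its flat is 6 mm from the axis, on and facing +x, as is a dark line on the tray; spout at -x. Yaw within 0.5 rad of world x.
- ring_center (a point): Pulp ring, loose, lying flat: plain grey plastic ring, outer diameter 60 mm, hole 36 mm, 24 mm high, 60 g. The point is its centre, half-way up (12 mm above its underside), z up. Its yaw is of no account. All parts can be gripped from above across their outside.
- strainer_center (a point): Strainer, loose, lying flat: thick aluminium disc, outer diameter 66 mm, 22 mm high, with a 30 mm hole in the middle and many small dark perforations on top, 80 g. The point is its centre, half-way up (11 mm above its underside), z up. Its yaw is of no account.
- small_cone_center (a point): Small cone, loose, upright: white plastic, 44 mm diameter for 24 mm, then 36 mm with ribs; 36 mm high, 50 g. Through D-bore, seen from above: 23 mm diameter, flat 7.5 mm from axis at +x (dark line on top there); lowest 4 mm round, 27 mm wide. Seats only with +x along the press's +x (to 0.15 rad). Point: centre, 18 mm above its underside, z up. Yaw at start within 0.9 rad of world x.
- large_cone_center (a point): Large cone, loose, upright: white plastic hollow ribbed dome, straight skirt 64 mm in outer diameter and 40 mm high, closed rounded top, 72 mm high in all, 90 g. Open below: inside 54 mm in diameter, 40 mm deep. Point: its centre, half-way up (36 mm above its underside), z up. Yaw of no account.
- sieve: Aluminium hand sieve, 110 mm across, 48 mm high, with a handle of 115 mm pointing along its +x, standing on the ledge; not part of the job. Origin: centre of its underside.
- spoon_rest: White ceramic spoon rest, a round dish 100 mm across and 18 mm high; not part of the job. Origin: centre of its underside.
- flip_container: Pale plastic container with hinged grey flip top, 58 x 88 mm, 87 mm high; not part of the job. Origin: centre of its underside.
- tongs: Steel tongs with a spring lock, 260 mm long along their x axis and about 80 mm wide, 12 mm high, lying flat; not part of the job. Origin: about the middle, on the ledge.
Things that resemble listed ones, but are neither listed nor needed, are in the scene too. What is shaped like the part that bears strainer_center but blue or pink is not meant. What is shaped like the part that bears large_cone_center but orange or purple is not meant.

How it is judged:
On the way, in this order (a step that is already met when the one before it is completed fails the run):
1. the pulp ring lies flat on the press tray around the shaft (z of ring_center in the frame of press_seat between 0.007 and 0.017 m and horizontal distance between ring_center and press_seat below 0.01 m and angle between ring_center's own z axis and vertical below 0.1 rad), for 0.2 s.
2. the strainer lies flat on the ring around the shaft (z of strainer_center in the frame of press_seat between 0.03 and 0.04 m and horizontal distance between strainer_center and press_seat below 0.008 m and angle between strainer_center's own z axis and vertical below 0.1 rad), for 0.2 s.
3. the small cone is fully down on the shaft, on the strainer (z of small_cone_center in the frame of press_seat between 0.059 and 0.069 m and horizontal distance between small_cone_center and press_seat below 0.005 m and angle between small_cone_center's own z axis and vertical below 0.1 rad), for 0.2 s.
4. the large cone is fully down over the small cone, on the strainer (z of large_cone_center in the frame of press_seat between 0.077 and 0.087 m and horizontal distance between large_cone_center and press_seat below 0.01 m and angle between large_cone_center's own z axis and vertical below 0.1 rad), for 0.2 s.
At the end, for the whole second after the job is handed in: Ring, strainer, small cone, large cone stacked in that order on the press, each within 5 mm of its seated height and within 10, 8, 5 and 10 mm of the shaft axis respectively, upright within 0.1 rad, at rest and released (all of step 1 and all of step 2 and all of step 3 and all of step 4 and linear speed of each of ring, strainer, small_cone, large_cone below 0.02 m/s); the robot touches nothing.
It fails at once if the hand sieve was moved by more than 30 mm (distance of sieve from where it was at the start of the episode above 0.03 m).
It fails at once if the spoon rest was moved by more than 30 mm (distance of spoon_rest from where it was at the start of the episode above 0.03 m).
It fails at once if the flip-top container was moved by more than 30 mm (distance of flip_container from where it was at the start of the episode above 0.03 m).
It fails at once if the tongs was moved by more than 30 mm (distance of tongs from where it was at the start of the episode above 0.03 m).
It also fails if it takes over 128 s, if anything falls off the work surface, if the arm or the gripper's body presses on something with over 40 N, if the wrist force passes 120 N, or if a joint passes its speed limit or range.

ROBOT

A 6-joint arm with a two-finger parallel gripper is mounted at the origin on the work surface. World frame = base frame: x ahead of the robot, y to its left, z up, the work surface at z = 0. Lengths are in m, angles in rad, forces in N, time in s.
With the tool pointing down it reaches from about 0.325 to 1 m from the base axis. Payload 5.1 kg.
Tool frame: the origin (TCP) lies on the centre line of the jaws, within the pads' length; the fingertips stand 22 mm ahead of it and the grasp point (between the pads) lies 3 mm ahead of it; z points along the fingers, y is the line along which they close (so a half turn about z gives the same grasp; the last joint's range is limited). The gripper opens to 85 mm and grips with 20 to 120 N. Pads are 22 mm wide; open, the fingers measure 114 mm over their backs; the gripper's body (76 mm by 85 mm) begins 54 mm behind the grasp point. The pads swing forward as they close: fully open they stand 13 mm farther back than shut.
Start: joints at [-0.083, 0.124, 1.65, -0, 1.367, -0.083], TCP at [0.65, -0, 0.253] pointing down, gripper open.
Joint ranges: [-2.61, 2.61], [-1.02, 2.33], [0.03, 2.71], [-1.35, 4.49], [0.32, 2.68], [-2.91, 2.91]. Speed limits (rad/s): [2.57, 2.57, 3.14, 3.14, 3.14, 3.14].

INTERFACE

Orientations are given as a rotation vector (axis times angle).
In Python, from cell import r gives the robot as it stands.
- The arm moves only by the tool drive_tool, never from a script. Its argument "plan" is a list of rows, each an object of numbers: "fingers": the gripper's target within -1 to 1 (fully open at 1, half-way at 0, shut at -1); "dx", "dy", "dz": the shift along the tool's x, y, z in cm; "wx", "wy", "wz": the turn, a rotation vector about the tool's x, y, z in degrees. A call has 1 to 5 rows; each row is the pose to reach, as a shift and turn from the pose commanded when the call began, along the tool's axes at that moment; what a row does not reach only later rows make up. A row lasts 1/8 s, in which the tool goes at most 62.5 mm and 10.7 degrees, less where a joint would pass 70% of its speed; a pose out of reach is approached as far as the arm can. A call with a gripper value outside its range is refused whole. The fingers move at their own pace and stop on an object; "grip_force" is the grip in N (left out, the last holds). Time passes only in rows, so rows that repeat a pose let the fingers close. It gives the time, the measured TCP pose, the force, the opening and the grip force at its end, in the units of the state.
- r.state(): the state, without advancing time (a new reading comes with each control period).
- r.grab_frame(name): name is "scene" or "side" or "wrist"; returns the picture (480x640x3 uint8, red, green, blue); there is no depth.
- r.calibration(name): a dict with "mtx" (3x3 intrinsics, pixels), "world_to_cam" (4x4, takes a point from world to camera coordinates); the wrist camera has in their place "hand_eye" (4x4, takes a point from camera to tool coordinates, whose origin is the TCP and whose axes are the flange's). Camera axes: x right, y down, z forward; pixel columns grow to the right and rows downward; lengths in m; the calibration is good to about 2 mm. A picture is of the moment at which its call begins: read the wrist's pose just before it. calibration takes no time and is no camera call.
- r.sign_off(): hands the job in; it is judged then, once.
The state is a dict: "time_s": time; "joints": joint angles; "qvel": joint speeds; "effort": joint torques, N m; "position": TCP position; "tool_rot": TCP orientation; "contact_force": force on the tool from outside, world axes, zero at the start; "moment": the same for the moment, N m; "grip_width": finger opening in m; "grip_force": force on a finger pad.
Only numpy, scipy, OpenCV 4.12 (cv2) and the standard library are available. Lean on these libraries where they do the work, as an engineer would, in place of code of your own. Each camera call takes 0.05 s, during which the arm holds its last target. There are 200 camera calls.

## Working session

There is one attempt and no reset: what is moved stays moved. The work goes in short steps, Python scripts to look and compute and a tool call to move; the robot and the scene stay as the last step left them, time stands still between calls to the robot, and variables do not carry over. Pictures are saved under pics/ and viewed, at most 14 in all, crops included, and the job is handed in when it is done.

Besides the shell and the picture viewer there is one more tool, called after "Emit:" as a command line: name --argument value ..., lists and objects as JSON in quotes. drive_tool: Moves the arm, as the interface text tells. Its arguments: {"type":"object","properties":{"plan":{"type":"array"},"grip_force":{"type":"number"}},"required":["plan"]}

```bash
mkdir -p pics; ls; cat > h.py <<'E'
import numpy as np, cv2
from scipy.spatial.transform import Rotation as R
from cell import r
def save(n,im): cv2.imwrite('pics/'+n+'.png',cv2.cvtColor(im,cv2.COLOR_RGB2BGR))
def cam(name,st=None):
    c=r.calibration(name);K=np.array(c['mtx'])
    if name=='wrist':
        T=np.eye(4);T[:3,:3]=R.from_rotvec(st['tool_rot']).as_matrix();T[:3,3]=st['position']
        return K,T@np.array(c['hand_eye'])
    return K,np.linalg.inv(np.array(c['world_to_cam']))
def ray(C,u,v,z):
    K,T=C;d=T[:3,:3]@np.linalg.solve(K,[u,v,1.]);o=T[:3,3]
    return o+d*(z-o[2])/d[2]
def proj(C,p):
    K,T=C;q=K@(T[:3,:3].T@(np.array(p)-T[:3,3]));return q[:2]/q[2]
E
python3 - <<'E'
from h import *
st=r.state();print(st)
for n in('scene','side','wrist'):
    save(n+'0',r.grab_frame(n)); C=cam(n,st);print(n,np.round(C[0],1).tolist(),np.round(C[1],3).tolist())
E
```

```text
pics
{'time_s': 0.0, 'joints': array([-8.25961387e-02,  1.24487405e-01,  1.65165455e+00,  2.76372581e-05,
        1.36747523e+00, -8.25690726e-02]), 'qvel': array([-0.00067552, -0.00087717,  0.00030441,  0.0002213 , -0.00075162,
       -0.00107895]), 'effort': array([ 3.96925461e-04, -4.23608243e+01, -3.65454090e+01,  2.94756808e-05,
        6.89593100e-03,  2.82237529e-06]), 'position': array([6.49449248e-01, 2.59211537e-05, 2.52075912e-01]), 'tool_rot': array([-2.22037260e+00, -2.22030005e+00,  2.02209034e-03]), 'contact_force': array([ 0.34756808, -0.15512726, -0.49178392]), 'moment': array([ 0.01367771, -0.02307181,  0.03570002]), 'grip_force': 0.0, 'grip_width': 0.08556850394242116}
scene [[518.5, 0.0, 324.8], [0.0, 518.5, 237.7], [0.0, 0.0, 1.0]] [[-0.177, 0.571, -0.802, 1.507], [0.984, 0.104, -0.143, 0.197], [0.002, -0.814, -0.581, 0.74], [0.0, 0.0, 0.0, 1.0]]
side [[586.4, 0.0, 321.8], [0.0, 586.4, 231.5], [0.0, 0.0, 1.0]] [[0.959, -0.125, 0.255, 0.173], [-0.283, -0.473, 0.834, -1.279], [0.016, -0.872, -0.489, 0.843], [0.0, 0.0, 0.0, 1.0]]
wrist [[401.7, 0.0, 316.5], [0.0, 401.7, 241.7], [0.0, 0.0, 1.0]] [[1.0, 0.0, -0.002, 0.649], [-0.0, -0.95, -0.312, 0.081], [-0.002, 0.312, -0.95, 0.373], [0.0, 0.0, 0.0, 1.0]]
```

View pics/scene0.png

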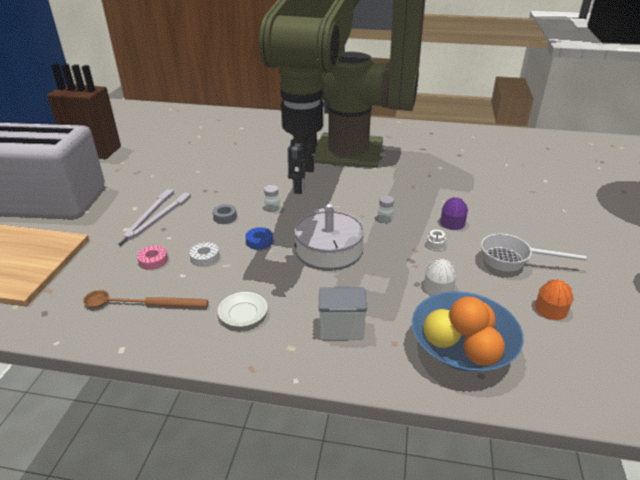

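View pics/side0.png

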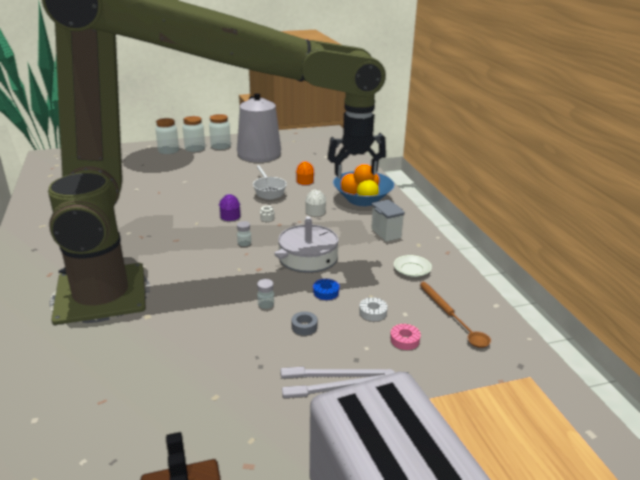

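View pics/wrist0.png

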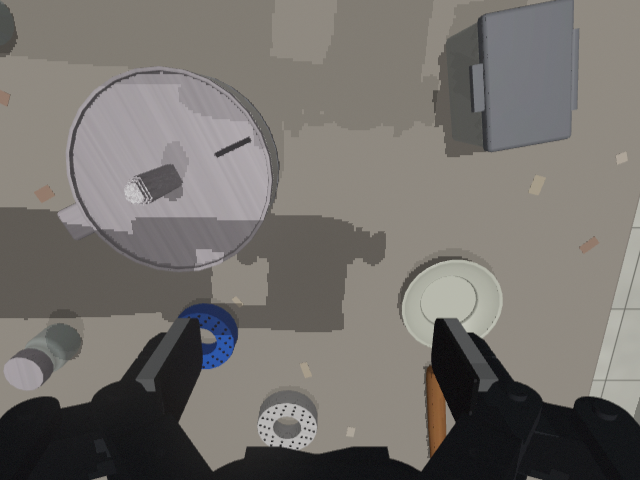

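The press shows at scene (329,238) and wrist (170,170), with its dark line running (217,156)→(250,139). The shaft top is at wrist (135,192). In the scene view:
- Ring: (224,213)
- White strainer: (204,252)
- Small cone: (437,238)
- Large cone: (440,276)

```bash
python3 - <<'E'
from h import *
st=r.state()
S=cam('scene');D=cam('side');W=cam('wrist',st)
P={'ring':((224,210),(305,319),.024),'strainer':((204,249),(373,305),.022),'small':((437,233),(267,208),.036),'large':((440,262),(316,192),.072),'sieve':((506,246),(270,184),.048),'container':((342,297),(388,207),.087),'spoonrest':((243,306),(412,264),.018),'press':((329,205),(309,219),.123),'jarA':((272,190),(265,286),.05),'jarB':((386,201),(244,228),.05)}
for k,(a,b,z) in P.items(): print(k,ray(S,*a,z)[:2].round(3),ray(D,*b,z)[:2].round(3))
print('shaft w',ray(W,135,192,.123),'strainer w',ray(W,287,425,.022),'base',ray(W,175,175,.055))
a=ray(W,217,156,.055);b=ray(W,250,139,.055);print('line',a,b,np.arctan2(*(b-a)[1::-1]))
for i in range(4): pass
im=cv2.imread('pics/wrist0.png');hsv=cv2.cvtColor(im,cv2.COLOR_BGR2HSV)
# tray rim: points by eye on outer rim circle
pts=[(68,155),(160,68),(272,170),(172,269)]
q=np.array([ray(W,u,v,.06)[:2] for u,v in pts]);print(q.round(3))
A=np.c_[2*q,np.ones(4)];s=np.linalg.lstsq(A,(q**2).sum(1),rcond=None)[0];print('rim c',s[:2],np.sqrt(s[2]+s[:2]@s[:2]))
E
```

```text
ring [ 0.444 -0.256] [ 0.449 -0.258]
strainer [ 0.61  -0.247] [ 0.617 -0.246]
small [0.468 0.282] [0.474 0.281]
large [0.627 0.284] [0.628 0.279]
sieve [0.51  0.433] [0.514 0.423]
container [0.787 0.101] [0.791 0.101]
spoonrest [ 0.774 -0.102] [ 0.783 -0.099]
press [0.529 0.032] [0.535 0.023]
jarA [ 0.366 -0.148] [ 0.381 -0.144]
jarB [0.368 0.152] [0.382 0.15 ]
shaft w [0.53461202 0.03118744 0.123     ] strainer w [ 0.61692821 -0.24399758  0.022     ] base [0.53701458 0.03138444 0.055     ]
line [0.57140111 0.04617    0.055     ] [0.59779877 0.05903594 0.055     ] 0.45350857489074486
[[ 0.458  0.047]
 [ 0.536  0.109]
 [ 0.614  0.036]
 [ 0.528 -0.047]]
rim c [0.53564234 0.03100216] 0.07851235313392835
```

Emit:
drive_tool --plan '[{"dx": -5, "dy": -4, "dz": 0, "fingers": 1}, {"dx": -10, "dy": -8, "dz": 0}, {"dx": -15, "dy": -12, "dz": 0}, {"dx": -20, "dy": -16, "dz": 2}, {"dx": -24.5, "dy": -19, "dz": 5}]'

```text
invalid input
```

Emit:
drive_tool --plan '[{"dx": -1.2, "dy": -1.2, "dz": 3}, {"dx": -1.2, "dy": -1.2, "dz": 3}, {"dx": -1.2, "dy": -1.2, "dz": 3}]'

```text
invalid input
```

```bash
python3 - <<'E'
from h import *
st=r.state();print(st['time_s'],st['position'],st['tool_rot'],st['joints'])
im=r.grab_frame('wrist');save('w1',im)
print(proj(cam('wrist',st),[.447,-.257,.024]))
E
```

```text
0.15 [ 6.49561667e-01 -7.88479748e-06  2.52319590e-01] [-2.22062634e+00 -2.22053496e+00  1.71220285e-03] [-8.26054520e-02  1.24372435e-01  1.65136823e+00 -4.64206430e-05
  1.36748535e+00 -8.25548919e-02]
[131.13773181 435.86312053]
```

View pics/w1.png

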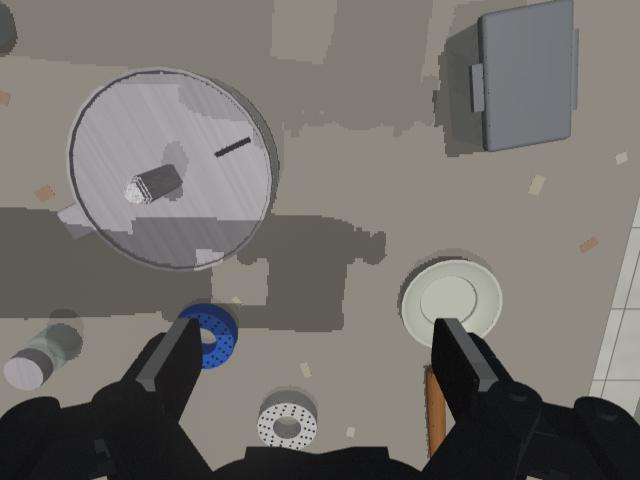

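The arm did not move and the picture is unchanged from the first one. The rows probably need every key.

Emit:
drive_tool --plan '[{"fingers": 1, "dx": -5, "dy": -4, "dz": 0, "wx": 0, "wy": 0, "wz": 0}, {"fingers": 1, "dx": -10, "dy": -8, "dz": 0, "wx": 0, "wy": 0, "wz": 0}, {"fingers": 1, "dx": -15, "dy": -12, "dz": 0, "wx": 0, "wy": 0, "wz": 0}, {"fingers": 1, "dx": -20, "dy": -16, "dz": 2, "wx": 0, "wy": 0, "wz": 0}, {"fingers": 1, "dx": -24.5, "dy": -19, "dz": 5, "wx": 0, "wy": 0, "wz": 0}]' --grip_force 30

```text
time_s: 0.82
position: [0.4633, -0.2408, 0.208]
tool_rot: [2.219, 2.219, 0.001]
contact_force: [0.9, 0.9, -0.3]
grip_width: 0.0853
grip_force: 0.0
```

Emit:
drive_tool --plan '[{"fingers": 1, "dx": -1.2, "dy": -1.2, "dz": 3, "wx": 0, "wy": 0, "wz": 0}, {"fingers": 1, "dx": -1.2, "dy": -1.2, "dz": 3, "wx": 0, "wy": 0, "wz": 0}, {"fingers": 1, "dx": -1.2, "dy": -1.2, "dz": 3, "wx": 0, "wy": 0, "wz": 0}]'

```text
time_s: 1.2
position: [0.4529, -0.2509, 0.1782]
tool_rot: [2.22, 2.221, 0.001]
contact_force: [0.5, -0.8, 0.5]
grip_width: 0.0853
grip_force: 0.0
```

```bash
python3 - <<'E'
from h import *
st=r.state();print(st['time_s'],st['position'],st['tool_rot'],st['joints'])
im=r.grab_frame('wrist');save('w1',im)
print(proj(cam('wrist',st),[.447,-.257,.024]))
E
```

```text
1.2 [ 0.45293329 -0.25093172  0.17818658] [2.21998593e+00 2.22102636e+00 8.70775837e-04] [-6.09776462e-01 -1.12207053e-01  2.01704325e+00  3.33919493e-04
  1.23535745e+00 -6.10354721e-01]
[308.35691617 236.44948791]
```

View pics/w1.png

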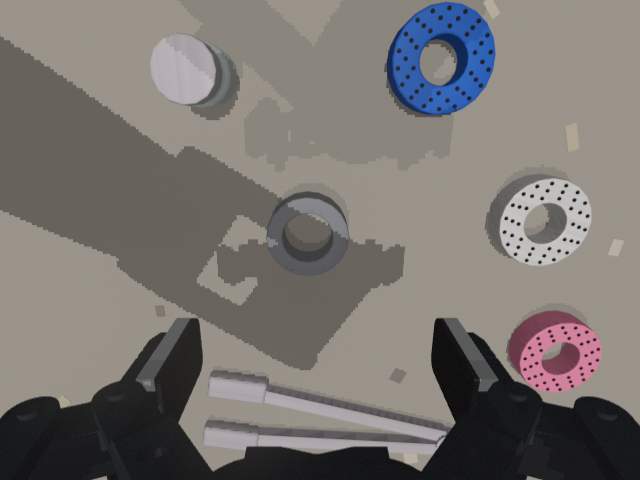

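The ring is at wrist (308,233) with its lower edge at v≈274. The white strainer's top is at (545,222). The tongs lie below the ring near v≈380–440.

```bash
cat >> h.py <<'E'
def circ(q):
    q=np.array(q);A=np.c_[2*q,np.ones(len(q))];s=np.linalg.lstsq(A,(q**2).sum(1),rcond=None)[0]
    return s[:2],np.sqrt(s[2]+s[:2]@s[:2])
E
python3 - <<'E'
from h import *
st=r.state();C=cam('wrist',st)
im=cv2.imread('pics/w1.png')
l=ray(C,268,236,.024);rr=ray(C,349,236,.024);b=ray(C,308.5,274,.024);t=ray(C,308.5,193,0)
print(l,rr,b,t)
# strainer: white mask, top ellipse
crop=np.zeros(im.shape[:2],np.uint8);crop[165:280,485:605]=1
m=((im.min(2)>165)&(crop>0)).astype(np.uint8);m=cv2.morphologyEx(m,cv2.MORPH_CLOSE,np.ones((5,5)))
c=max(cv2.findContours(m,0,1)[0],key=cv2.contourArea)
print('strainer',circ([ray(C,*p,.022)[:2] for p in c[:,0]]),cv2.boundingRect(c))
E
```

```text
[ 0.41858968 -0.25697828  0.024     ] [ 0.47682768 -0.25696815  0.024     ] [ 0.44754542 -0.28653394  0.024     ] [ 0.44744827 -0.2304923   0.        ]
strainer (array([ 0.61743253, -0.2480062 ]), np.float64(0.031994260512476065)) (500, 179, 91, 87)
```

```bash
python3 -c "
from h import *
s=r.state();print(s['time_s'],s['position'],s['qvel'].round(3))"
```

```text
1.25 [ 0.45339469 -0.25095664  0.17875076] [ 0.008 -0.003 -0.009 -0.002 -0.003 -0.002]
```

Emit:
drive_tool --plan '[{"fingers": 1, "dx": -0.65, "dy": -0.57, "dz": 5, "wx": 0, "wy": 0, "wz": 0}, {"fingers": 1, "dx": -0.65, "dy": -0.57, "dz": 10, "wx": 0, "wy": 0, "wz": 0}, {"fingers": 1, "dx": -0.65, "dy": -0.57, "dz": 14, "wx": 0, "wy": 0, "wz": 0}, {"fingers": 1, "dx": -0.65, "dy": -0.57, "dz": 15.3, "wx": 0, "wy": 0, "wz": 0}, {"fingers": 0, "dx": -0.65, "dy": -0.57, "dz": 15.3, "wx": 0, "wy": 0, "wz": 0}]'

```text
time_s: 1.88
position: [0.4473, -0.2575, 0.0247]
tool_rot: [2.22, 2.222, 0.0]
contact_force: [0.4, 0.8, 0.5]
grip_width: 0.0699
grip_force: 0.0
```

Emit:
drive_tool --plan '[{"fingers": -1, "dx": 0, "dy": 0, "dz": 0, "wx": 0, "wy": 0, "wz": 0}, {"fingers": -1, "dx": 0, "dy": 0, "dz": 0, "wx": 0, "wy": 0, "wz": 0}, {"fingers": -1, "dx": 0, "dy": 0, "dz": 0, "wx": 0, "wy": 0, "wz": 0}, {"fingers": -1, "dx": 0, "dy": 0, "dz": 0, "wx": 0, "wy": 0, "wz": 0}]'

```text
time_s: 2.38
position: [0.4481, -0.2587, 0.0264]
tool_rot: [2.218, 2.218, 0.002]
contact_force: [1.4, 1.3, 6.6]
grip_width: 0.0593
grip_force: 32.9
```

Emit:
drive_tool --plan '[{"fingers": -1, "dx": 0, "dy": 0, "dz": -5.5, "wx": 0, "wy": 0, "wz": 0}, {"fingers": -1, "dx": 0, "dy": 0, "dz": -11, "wx": 0, "wy": 0, "wz": 0}, {"fingers": -1, "dx": 4, "dy": 0, "dz": -15, "wx": 0, "wy": 0, "wz": 0}, {"fingers": -1, "dx": 9, "dy": 2, "dz": -17, "wx": 0, "wy": 0, "wz": 0}, {"fingers": -1, "dx": 14.5, "dy": 4, "dz": -17.5, "wx": 0, "wy": 0, "wz": 0}]'

```text
time_s: 3.0
position: [0.4876, -0.112, 0.2021]
tool_rot: [2.22, 2.216, 0.004]
contact_force: [-0.0, 0.1, -1.2]
grip_width: 0.0593
grip_force: 33.0
```

Emit:
drive_tool --plan '[{"fingers": -1, "dx": 5.5, "dy": 2, "dz": 0, "wx": 0, "wy": 0, "wz": 0}, {"fingers": -1, "dx": 11, "dy": 3.5, "dz": 0, "wx": 0, "wy": 0, "wz": 0}, {"fingers": -1, "dx": 14.4, "dy": 4.8, "dz": 0, "wx": 0, "wy": 0, "wz": 0}, {"fingers": -1, "dx": 14.4, "dy": 4.8, "dz": 0, "wx": 0, "wy": 0, "wz": 0}]'

```text
time_s: 3.5
position: [0.5346, 0.0334, 0.1993]
tool_rot: [2.217, 2.225, 0.0]
contact_force: [-0.0, -1.5, -0.8]
grip_width: 0.059
grip_force: 33.0
```

```bash
python3 - <<'E'
from h import *
st=r.state();print(st['time_s'],st['position'],st['grip_width'],st['contact_force'])
im=r.grab_frame('wrist');save('w2',im)
C=cam('wrist',st)
print(proj(C,[.5355,.031,.123]),proj(C,[.5355,.031,.055]),proj(C,np.array(st['position'])-[0,0,.002]))
E
```

```text
3.5 [0.53457663 0.03337707 0.19926303] 0.059036609631065225 [-0.03715435 -1.47171638 -0.80590749]
[318.78956279 274.04396682] [318.20179313 235.80241555] [317.46899781 349.55669539]
```

View pics/w2.png

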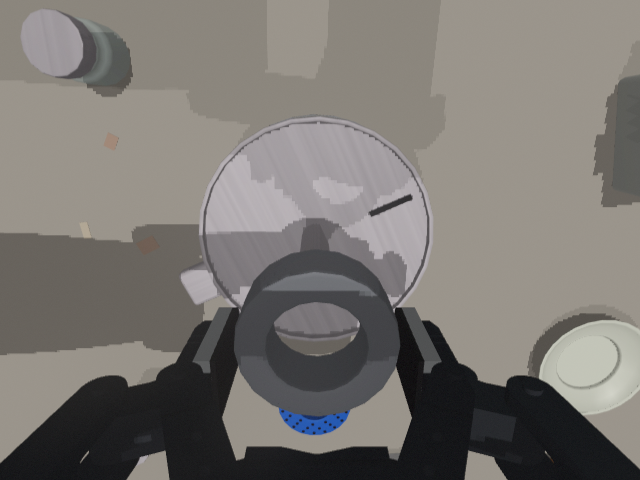

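The ring hangs level between the fingers at (317,342). The shaft foot shows at (317,237), where predicted. The tray rim runs from u=200 to 432 with its top at v=116, and the dark line goes (370,213)→(411,197).

```bash
python3 - <<'E'
from h import *
st=r.state();C=cam('wrist',st)
q=[ray(C,u,v,.06)[:2] for u,v in [(200,228),(432,228),(316,117),(232,145),(400,145)]];print(circ(q))
a=ray(C,370,213,.055);b=ray(C,411,197,.055);print(a,b,np.arctan2(*(b-a)[1::-1]))
p=np.array([.5355,.031]);print(np.arctan2(*(((a+b)/2)[:2]-p)[::-1]))
im=cv2.imread('pics/w2.png',0)
m=(im[185:225,360:420]<75).astype(np.uint8)
c=max(cv2.findContours(m,0,1)[0],key=cv2.contourArea)[:,0]+[360,185]
l=cv2.fitLine(np.array([ray(C,*x,.055)[:2] for x in c],np.float32),cv2.DIST_L2,0,.01,.01).ravel();print(l,np.arctan2(l[1],l[0]))
z=st['position'][2]-.0024
print(circ([ray(C,u,v,z)[:2] for u,v in [(234,338),(399,338),(317,412),(258,393),(377,393)]]))
E
```

```text
(array([0.53357169, 0.03161535]), np.float64(0.07863630139385654))
[0.57017277 0.04604726 0.055     ] [0.5971555 0.0571281 0.055    ] 0.38966556030400445
0.40394260975124163
[0.9137128  0.40636057 0.583701   0.05159775] 0.4184674
(array([0.53402861, 0.03337932]), np.float64(0.029243497459032597))
```

Emit:
drive_tool --plan '[{"fingers": -1, "dx": -0.2, "dy": 0, "dz": 3, "wx": 0, "wy": 0, "wz": 0}, {"fingers": -1, "dx": -0.2, "dy": 0, "dz": 6, "wx": 0, "wy": 0, "wz": 0}, {"fingers": -1, "dx": -0.2, "dy": 0, "dz": 9, "wx": 0, "wy": 0, "wz": 0}, {"fingers": -1, "dx": -0.2, "dy": 0, "dz": 11.2, "wx": 0, "wy": 0, "wz": 0}, {"fingers": -1, "dx": -0.2, "dy": 0, "dz": 11.7, "wx": 0, "wy": 0, "wz": 0}]'

```text
time_s: 4.18
position: [0.5329, 0.0281, 0.0815]
tool_rot: [-2.221, -2.218, 0.005]
contact_force: [-8.3, -0.4, 13.5]
grip_width: 0.0594
grip_force: 34.2
```

Emit:
drive_tool --plan '[{"fingers": -1, "dx": 0, "dy": 0, "dz": 0, "wx": 0, "wy": 0, "wz": 0}]'

```text
time_s: 4.3
position: [0.5343, 0.0284, 0.0825]
tool_rot: [2.223, 2.22, 0.0]
contact_force: [-0.1, -0.3, -0.8]
grip_width: 0.0592
grip_force: 33.0
```

Emit:
drive_tool --plan '[{"fingers": -1, "dx": 0.3, "dy": 0, "dz": 0.0, "wx": 0, "wy": 0, "wz": 0}, {"fingers": -1, "dx": 0.3, "dy": 0, "dz": 0.1, "wx": 0, "wy": 0, "wz": 0}, {"fingers": 1, "dx": 0.3, "dy": 0, "dz": 0.1, "wx": 0, "wy": 0, "wz": 0}, {"fingers": 1, "dx": 0.3, "dy": 0, "dz": 0.1, "wx": 0, "wy": 0, "wz": 0}, {"fingers": 1, "dx": 0.3, "dy": 0, "dz": 0.1, "wx": 0, "wy": 0, "wz": 0}]'

```text
time_s: 4.92
position: [0.5344, 0.0324, 0.0812]
tool_rot: [2.221, 2.221, 0.0]
contact_force: [-1.3, -0.0, -0.3]
grip_width: 0.0854
grip_force: 0.0
```

Emit:
drive_tool --plan '[{"fingers": 1, "dx": 0, "dy": 0, "dz": 0, "wx": 0, "wy": 0, "wz": 0}, {"fingers": 1, "dx": 0, "dy": 0, "dz": 0, "wx": 0, "wy": 0, "wz": 0}, {"fingers": 1, "dx": 0, "dy": 0, "dz": -5.5, "wx": 0, "wy": 0, "wz": 0}, {"fingers": 1, "dx": 0, "dy": 0, "dz": -11, "wx": 0, "wy": 0, "wz": 0}, {"fingers": 1, "dx": -5, "dy": 1, "dz": -13, "wx": 0, "wy": 0, "wz": 0}]'

```text
time_s: 5.55
position: [0.5462, -0.0163, 0.2159]
tool_rot: [2.212, 2.223, 0.008]
contact_force: [0.6, -0.9, -1.0]
grip_width: 0.0853
grip_force: 0.0
```

Emit:
drive_tool --plan '[{"fingers": 1, "dx": -5.5, "dy": 1.8, "dz": 0, "wx": 0, "wy": 0, "wz": 0}, {"fingers": 1, "dx": -11, "dy": 3.5, "dz": 0, "wx": 0, "wy": 0, "wz": 0}, {"fingers": 1, "dx": -16.5, "dy": 5.3, "dz": 1, "wx": 0, "wy": 0, "wz": 0}, {"fingers": 1, "dx": -21, "dy": 6.8, "dz": 4, "wx": 0, "wy": 0, "wz": 0}, {"fingers": 1, "dx": -22.8, "dy": 7.2, "dz": 8, "wx": 0, "wy": 0, "wz": 0}]'

```text
time_s: 6.18
position: [0.6177, -0.2489, 0.1316]
tool_rot: [2.221, 2.216, 0.002]
contact_force: [-0.2, 0.6, -0.4]
grip_width: 0.0854
grip_force: 0.0
```

Emit:
drive_tool --plan '[{"fingers": 1, "dx": 0, "dy": 0, "dz": 0, "wx": 0, "wy": 0, "wz": 0}, {"fingers": 1, "dx": 0, "dy": 0, "dz": 0, "wx": 0, "wy": 0, "wz": 0}]'

```text
time_s: 6.42
position: [0.6167, -0.2451, 0.1321]
tool_rot: [2.221, 2.221, 0.001]
contact_force: [0.6, 0.5, 0.7]
grip_width: 0.0854
grip_force: 0.0
```

```bash
python3 - <<'E'
from h import *
st=r.state();print(st['time_s'],st['position'])
rgb=r.grab_frame('wrist');save('w3',rgb);C=cam('wrist',st)
u,v=proj(C,[.617,-.2475,.022]).astype(int);print(u,v)
m=np.zeros((480,640),np.uint8);m[max(v-80,0):v+80,u-80:u+80]=1
m=((rgb.min(2)>165)&(m>0)).astype(np.uint8);m=cv2.morphologyEx(m,cv2.MORPH_CLOSE,np.ones((7,7)))
c=max(cv2.findContours(m,0,1)[0],key=cv2.contourArea)
h=cv2.convexHull(c)[:,0]
print(circ([ray(C,*p,.022)[:2] for p in h]),cv2.boundingRect(c))
E
```

```text
6.425 [ 0.61674    -0.24514819  0.1320747 ]
317 252
(array([ 0.61664459, -0.24741296]), np.float64(0.031866929153652856)) (275, 201, 95, 58)
```

Emit:
drive_tool --plan '[{"fingers": 1, "dx": -0.2, "dy": 0, "dz": 4, "wx": 0, "wy": 0, "wz": 0}, {"fingers": 1, "dx": -0.2, "dy": 0, "dz": 8, "wx": 0, "wy": 0, "wz": 0}, {"fingers": 1, "dx": -0.2, "dy": 0, "dz": 10.5, "wx": 0, "wy": 0, "wz": 0}, {"fingers": 0, "dx": -0.2, "dy": 0, "dz": 10.5, "wx": 0, "wy": 0, "wz": 0}, {"fingers": -1, "dx": -0.2, "dy": 0, "dz": 10.5, "wx": 0, "wy": 0, "wz": 0}]'

```text
time_s: 7.1
position: [0.6181, -0.2477, 0.029]
tool_rot: [2.218, 2.22, 0.002]
contact_force: [0.2, 0.1, -0.7]
grip_width: 0.0636
grip_force: 35.0
```

Emit:
drive_tool --plan '[{"fingers": -1, "dx": 0, "dy": 0, "dz": 0, "wx": 0, "wy": 0, "wz": 0}, {"fingers": -1, "dx": 0, "dy": 0, "dz": 0, "wx": 0, "wy": 0, "wz": 0}, {"fingers": -1, "dx": 0, "dy": 0, "dz": 0, "wx": 0, "wy": 0, "wz": 0}]'

```text
time_s: 7.48
position: [0.6171, -0.2479, 0.0275]
tool_rot: [2.22, 2.22, 0.001]
contact_force: [-0.4, 1.2, 2.9]
grip_width: 0.0633
grip_force: 35.5
```

Emit:
drive_tool --plan '[{"fingers": -1, "dx": 0, "dy": 0, "dz": -5.5, "wx": 0, "wy": 0, "wz": 0}, {"fingers": -1, "dx": 0, "dy": 0, "dz": -11, "wx": 0, "wy": 0, "wz": 0}, {"fingers": -1, "dx": 4, "dy": 0, "dz": -15, "wx": 0, "wy": 0, "wz": 0}, {"fingers": -1, "dx": 9, "dy": -2, "dz": -17, "wx": 0, "wy": 0, "wz": 0}, {"fingers": -1, "dx": 14.5, "dy": -4, "dz": -17.5, "wx": 0, "wy": 0, "wz": 0}]'

```text
time_s: 8.1
position: [0.5768, -0.1019, 0.2035]
tool_rot: [2.22, 2.218, 0.003]
contact_force: [0.4, 0.8, -1.3]
grip_width: 0.0635
grip_force: 35.0
```

Emit:
drive_tool --plan '[{"fingers": -1, "dx": 5.5, "dy": -2, "dz": 0, "wx": 0, "wy": 0, "wz": 0}, {"fingers": -1, "dx": 10.5, "dy": -3.5, "dz": 0, "wx": 0, "wy": 0, "wz": 0}, {"fingers": -1, "dx": 13.4, "dy": -4.2, "dz": 0, "wx": 0, "wy": 0, "wz": 0}, {"fingers": -1, "dx": 13.4, "dy": -4.2, "dz": 0, "wx": 0, "wy": 0, "wz": 0}, {"fingers": -1, "dx": 13.4, "dy": -4.2, "dz": 0, "wx": 0, "wy": 0, "wz": 0}]'

```text
time_s: 8.72
position: [0.5345, 0.0309, 0.201]
tool_rot: [2.221, 2.221, -0.0]
contact_force: [-0.1, -0.2, -1.4]
grip_width: 0.0633
grip_force: 35.0
```

```bash
python3 - <<'E'
from h import *
st=r.state();print(st['time_s'],st['position'],st['grip_width'],st['contact_force'])
im=r.grab_frame('wrist');save('w4',im)
C=cam('wrist',st)
print(proj(C,[.5345,.0313,.123]),proj(C,[.5345,.0313,.079]),proj(C,np.array(st['position'])-[0,0,.0055]))
E
```

```text
8.725 [0.53448003 0.03091096 0.20102983] 0.06332830463100146 [-0.10954397 -0.19174761 -1.36024399]
[317.124312   267.87016352] [316.99478192 241.96978804] [317.44474059 344.05422873]
```

View pics/w4.png

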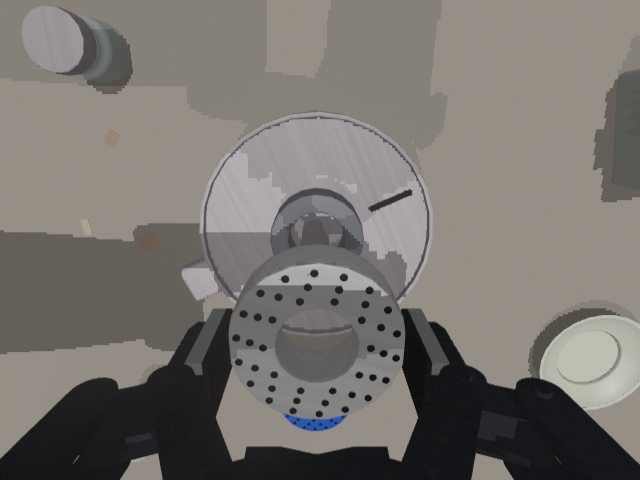

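The ring is on the tray around the shaft, at about (316,232). The held strainer's hole is centred at (317,343), against a predicted (317,344).

Emit:
drive_tool --plan '[{"fingers": -1, "dx": 0.05, "dy": 0, "dz": 3, "wx": 0, "wy": 0, "wz": 0}, {"fingers": -1, "dx": 0.05, "dy": 0, "dz": 5.5, "wx": 0, "wy": 0, "wz": 0}, {"fingers": -1, "dx": 0.05, "dy": 0, "dz": 8, "wx": 0, "wy": 0, "wz": 0}, {"fingers": -1, "dx": 0.05, "dy": 0, "dz": 9.2, "wx": 0, "wy": 0, "wz": 0}, {"fingers": -1, "dx": 0.05, "dy": 0, "dz": 9.5, "wx": 0, "wy": 0, "wz": 0}]'

```text
time_s: 9.4
position: [0.5346, 0.031, 0.1064]
tool_rot: [-2.222, -2.22, 0.001]
contact_force: [-4.6, -0.2, 9.8]
grip_width: 0.0637
grip_force: 36.1
```

Emit:
drive_tool --plan '[{"fingers": -1, "dx": 0, "dy": 0, "dz": 0, "wx": 0, "wy": 0, "wz": 0}, {"fingers": -1, "dx": 0, "dy": 0, "dz": 0, "wx": 0, "wy": 0, "wz": 0}]'

```text
time_s: 9.65
position: [0.5349, 0.0318, 0.1067]
tool_rot: [2.221, 2.221, 0.001]
contact_force: [0.3, -0.2, -0.2]
grip_width: 0.0637
grip_force: 35.0
```

Seated at the expected height (0.1067 m). I'll release and head for the small cone.

Emit:
drive_tool --plan '[{"fingers": 1, "dx": 0, "dy": 0, "dz": 0, "wx": 0, "wy": 0, "wz": 0}, {"fingers": 1, "dx": 0, "dy": 0, "dz": 0, "wx": 0, "wy": 0, "wz": 0}, {"fingers": 1, "dx": 0, "dy": 0, "dz": 0, "wx": 0, "wy": 0, "wz": 0}, {"fingers": 1, "dx": 0, "dy": 0, "dz": 0, "wx": 0, "wy": 0, "wz": 0}, {"fingers": 1, "dx": 0, "dy": 0, "dz": -6, "wx": 0, "wy": 0, "wz": 0}]'

```text
time_s: 10.28
position: [0.5305, 0.0321, 0.1609]
tool_rot: [-2.215, -2.215, 0.013]
contact_force: [1.2, 0.1, -0.1]
grip_width: 0.0854
grip_force: 0.0
```

Emit:
drive_tool --plan '[{"fingers": 1, "dx": 2.5, "dy": -0.5, "dz": -4, "wx": 0, "wy": 0, "wz": 0}, {"fingers": 1, "dx": 8, "dy": -2, "dz": -4.5, "wx": 0, "wy": 0, "wz": 0}, {"fingers": 1, "dx": 13.5, "dy": -3.5, "dz": -4.5, "wx": 0, "wy": 0, "wz": 0}, {"fingers": 1, "dx": 19, "dy": -5, "dz": -3, "wx": 0, "wy": 0, "wz": 0}, {"fingers": 1, "dx": 24, "dy": -6, "dz": 0, "wx": 0, "wy": 0, "wz": 0}]'

```text
time_s: 10.9
position: [0.4747, 0.2743, 0.1676]
tool_rot: [2.22, 2.221, 0.007]
contact_force: [0.4, 0.3, -0.3]
grip_width: 0.0856
grip_force: 0.0
```

Emit:
drive_tool --plan '[{"fingers": 1, "dx": 0.5, "dy": 0, "dz": 2, "wx": 0, "wy": 0, "wz": 0}, {"fingers": 1, "dx": 0.5, "dy": 0, "dz": 2, "wx": 0, "wy": 0, "wz": 0}, {"fingers": 1, "dx": 0.5, "dy": 0, "dz": 2, "wx": 0, "wy": 0, "wz": 0}]'

```text
time_s: 11.28
position: [0.4752, 0.2762, 0.1469]
tool_rot: [2.223, 2.219, 0.001]
contact_force: [0.4, 0.6, -0.1]
grip_width: 0.0854
grip_force: 0.0
```

```bash
python3 - <<'E'
from h import *
st=r.state();print(st['time_s'],st['position'],st['joints'])
im=r.grab_frame('wrist');save('w5',im)
C=cam('wrist',st)
u,v=proj(C,[.472,.281,.036]);print(u,v)
u=int(u);v=int(v);cr=im[max(v-100,0):v+100,u-130:u+130];print(max(v-100,0),u-130);save('w5c',cv2.resize(cr,None,fx=3,fy=3,interpolation=cv2.INTER_CUBIC))
E
```

```text
11.275 [0.47520126 0.27616994 0.14689598] [ 4.28893607e-01 -6.13747471e-03  1.97217893e+00 -2.70578103e-04
  1.17444411e+00  4.30371264e-01]
311.52144037372045 240.90575128251749
140 181
```

View pics/w5c.png

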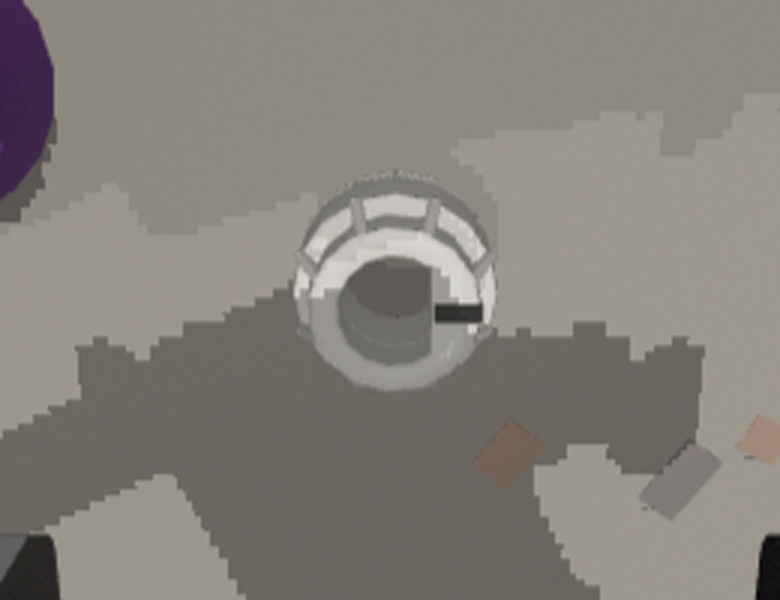

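The small cone's top ring is centred at wrist (313,243). Its dark line points right, parallel to image x, so its yaw is about 0. The purple cone is at the upper left.

```bash
python3 - <<'E'
from h import *
st=r.state();C=cam('wrist',st)
q=[(a/3+181,b/3+140) for a,b in [(311,312),(484,312),(397,390),(397,229),(335,370),(458,370)]]
print(circ([ray(C,*p,.036)[:2] for p in q]))
f=lambda a,b:ray(C,a/3+181,b/3+140,.036)
a,b=f(433,265),f(433,347);print('flat yaw',np.arctan2(b[0]-a[0],a[1]-b[1]))
a,b=f(437,314),f(482,313.5);print('line',np.arctan2(b[1]-a[1],b[0]-a[0]),(a+b)/2)
S=cam('scene');D=cam('side')
print('purple',ray(S,454,200,.072),ray(D,230,200,.072),ray(C,52/3+181,80/3+140,.04))
E
```

```text
(array([0.47346599, 0.2788263 ]), np.float64(0.01756293590749114))
flat yaw 0.005055021620375336
line 0.009195683389654473 [0.48614931 0.27849066 0.036     ]
purple [0.36907349 0.31828097 0.072     ] [0.36608027 0.28993856 0.072     ] [0.40889362 0.32632986 0.04      ]
```

Emit:
drive_tool --plan '[{"fingers": 0.5, "dx": 0.27, "dy": -0.18, "dz": 4, "wx": 0, "wy": 0, "wz": 0}, {"fingers": 0.5, "dx": 0.27, "dy": -0.18, "dz": 8, "wx": 0, "wy": 0, "wz": 0}, {"fingers": 0.5, "dx": 0.27, "dy": -0.18, "dz": 11, "wx": 0, "wy": 0, "wz": 0}, {"fingers": 0.5, "dx": 0.27, "dy": -0.18, "dz": 12, "wx": 0, "wy": 0, "wz": 0}, {"fingers": 0.3, "dx": 0.27, "dy": -0.18, "dz": 12, "wx": 0, "wy": 0, "wz": 0}]'

```text
time_s: 11.95
position: [0.4733, 0.2793, 0.0267]
tool_rot: [2.222, 2.22, 0.001]
contact_force: [0.3, 0.4, 0.3]
grip_width: 0.0557
grip_force: 0.0
```

Emit:
drive_tool --plan '[{"fingers": -1, "dx": 0, "dy": 0, "dz": 0, "wx": 0, "wy": 0, "wz": 0}, {"fingers": -1, "dx": 0, "dy": 0, "dz": 0, "wx": 0, "wy": 0, "wz": 0}, {"fingers": -1, "dx": 0, "dy": 0, "dz": 0, "wx": 0, "wy": 0, "wz": 0}, {"fingers": -1, "dx": 0, "dy": 0, "dz": 0, "wx": 0, "wy": 0, "wz": 0}, {"fingers": -1, "dx": 0, "dy": 0, "dz": 0, "wx": 0, "wy": 0, "wz": 0}]'

```text
time_s: 12.58
position: [0.4741, 0.2802, 0.0281]
tool_rot: [2.22, 2.221, 0.005]
contact_force: [0.1, -0.9, 5.8]
grip_width: 0.0422
grip_force: 31.9
```

Emit:
drive_tool --plan '[{"fingers": -1, "dx": 0, "dy": 0, "dz": -5.5, "wx": 0, "wy": 0, "wz": 0}, {"fingers": -1, "dx": 0, "dy": 0, "dz": -11, "wx": 0, "wy": 0, "wz": 0}, {"fingers": -1, "dx": -4, "dy": 0, "dz": -15, "wx": 0, "wy": 0, "wz": 0}, {"fingers": -1, "dx": -9, "dy": 1.5, "dz": -17, "wx": 0, "wy": 0, "wz": 0}, {"fingers": -1, "dx": -14, "dy": 3, "dz": -17.5, "wx": 0, "wy": 0, "wz": 0}]'

```text
time_s: 13.2
position: [0.5035, 0.1387, 0.2038]
tool_rot: [2.218, 2.221, 0.006]
contact_force: [-0.1, -0.7, -0.4]
grip_width: 0.0424
grip_force: 31.1
```

Emit:
drive_tool --plan '[{"fingers": -1, "dx": -5, "dy": 1.5, "dz": 0, "wx": 0, "wy": 0, "wz": -8}, {"fingers": -1, "dx": -9, "dy": 2.5, "dz": 0, "wx": 0, "wy": 0, "wz": -16}, {"fingers": -1, "dx": -10.8, "dy": 3.1, "dz": 0, "wx": 0, "wy": 0, "wz": -24}, {"fingers": -1, "dx": -10.8, "dy": 3.1, "dz": 0, "wx": 0, "wy": 0, "wz": -24}, {"fingers": -1, "dx": -10.8, "dy": 3.1, "dz": 0, "wx": 0, "wy": 0, "wz": -24}]'

```text
time_s: 13.82
position: [0.5332, 0.0323, 0.2009]
tool_rot: [-1.713, -2.633, -0.0]
contact_force: [-0.3, 0.9, -0.7]
grip_width: 0.0418
grip_force: 31.1
```

```bash
python3 - <<'E'
from h import *
st=r.state();print(st['time_s'],st['position'],st['tool_rot'],st['grip_width'])
M=R.from_rotvec(st['tool_rot']).as_matrix();print(M.round(3))
im=r.grab_frame('wrist');save('w6',im[60:460,90:540])
C=cam('wrist',st)
print(proj(C,[.5345,.0313,.123]),proj(C,np.array(st['position'])+[0,0,.008]))
E
```

```text
13.825 [0.53318717 0.03227016 0.20089609] [-1.71272841e+00 -2.63290455e+00 -2.42585480e-04] 0.041824994873701574
[[-0.405  0.914 -0.   ]
 [ 0.914  0.405  0.   ]
 [ 0.001 -0.    -1.   ]]
[318.42930743 271.45389477] [317.31469566 367.07330997]
```

View pics/w6.png

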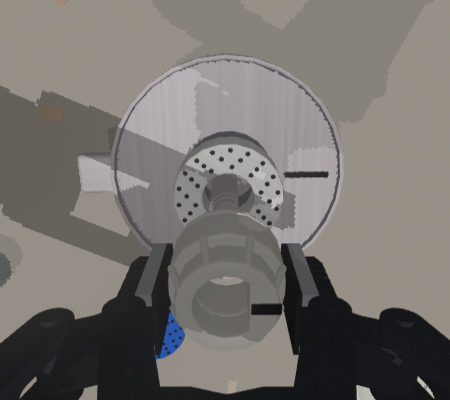

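Both dark lines are parallel and level: the press line at crop (285–328,174) and the cone's at (251–281,309). The yaw therefore matches. Next is a refined shaft centre from the tray rim and the strainer.

```bash
python3 - <<'E'
from h import *
st=r.state();C=cam('wrist',st)
im=cv2.imread('pics/w6.png')
# rim: outermost bright/dark transition traced by hand (crop coords)
q=[(110,167),(341,167),(226,54),(144,85),(308,85)]
print('rim w6',circ([ray(C,u+90,v+60,.06)[:2] for u,v in q]))
hsv=cv2.cvtColor(im,cv2.COLOR_BGR2GRAY)
# strainer top: left 174 right 284 at z=.101
q=[(174.5,196),(284.5,196),(229,143),(190,160),(268,160)]
print('strainer',circ([ray(C,u+90,v+60,.101)[:2] for u,v in q]))
# cone held: skirt left/right outer 170/286, top ring bore: left 192, bottom 336?
a=ray(C,251+90,309+60,.2089);b=ray(C,281+90,309+60,.2089)
M=R.from_rotvec(st['tool_rot']).as_matrix()
print('cone line in tool',M.T@(a-st['position']),M.T@(b-st['position']))
e=cv2.resize(im[190:360,150:310],None,fx=4,fy=4,interpolation=cv2.INTER_CUBIC);cv2.imwrite('pics/w6z.png',e[:600])
E
```

```text
rim w6 (array([0.53248404, 0.03224615]), np.float64(0.0785679064280156))
strainer (array([0.5351909, 0.0315408]), np.float64(0.03211426185450121))
cone line in tool [-0.00076789  0.00782698 -0.00797058] [-0.00077248  0.01774298 -0.00797231]
```

View pics/w6z.png

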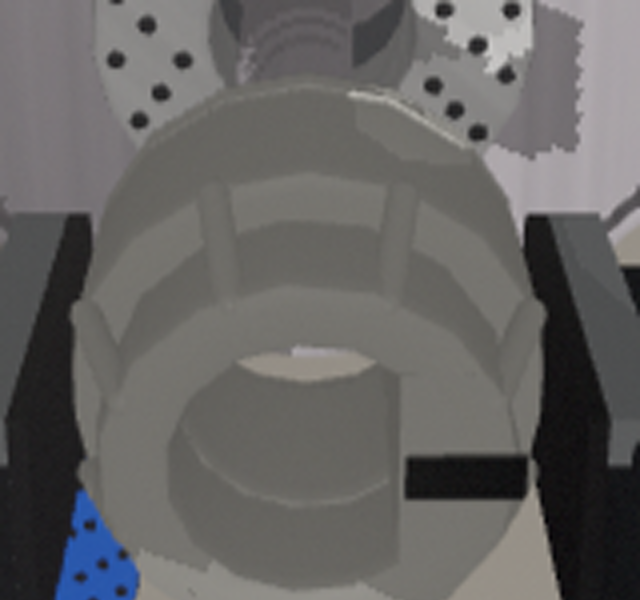

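The shaft and the cone axis agree to about 0.5 mm at the current pose. Next I'll descend in steps and watch the force.

Emit:
drive_tool --plan '[{"fingers": -1, "dx": 0, "dy": 0, "dz": 2.5, "wx": 0, "wy": 0, "wz": 0}, {"fingers": -1, "dx": 0, "dy": 0, "dz": 4.5, "wx": 0, "wy": 0, "wz": 0}, {"fingers": -1, "dx": 0, "dy": 0, "dz": 5.2, "wx": 0, "wy": 0, "wz": 0}, {"fingers": -1, "dx": 0, "dy": 0, "dz": 5.6, "wx": 0, "wy": 0, "wz": 0}, {"fingers": -1, "dx": 0, "dy": 0, "dz": 5.6, "wx": 0, "wy": 0, "wz": 0}]'

```text
time_s: 14.5
position: [0.5338, 0.0317, 0.1453]
tool_rot: [1.711, 2.635, 0.0]
contact_force: [-0.2, -0.2, -0.9]
grip_width: 0.0422
grip_force: 31.1
```

Emit:
drive_tool --plan '[{"fingers": -1, "dx": 0, "dy": 0, "dz": 0.3, "wx": 0, "wy": 0, "wz": 0}, {"fingers": -1, "dx": 0, "dy": 0, "dz": 0.6, "wx": 0, "wy": 0, "wz": 0}, {"fingers": -1, "dx": 0, "dy": 0, "dz": 0.8, "wx": 0, "wy": 0, "wz": 0}, {"fingers": -1, "dx": 0, "dy": 0, "dz": 0.8, "wx": 0, "wy": 0, "wz": 0}]'

```text
time_s: 15.0
position: [0.5334, 0.0316, 0.1368]
tool_rot: [-1.711, -2.634, 0.0]
contact_force: [1.1, 0.3, -0.9]
grip_width: 0.0421
grip_force: 31.1
```

Emit:
drive_tool --plan '[{"fingers": -1, "dx": 0, "dy": 0, "dz": 0.3, "wx": 0, "wy": 0, "wz": 0}, {"fingers": -1, "dx": 0, "dy": 0, "dz": 0.6, "wx": 0, "wy": 0, "wz": 0}, {"fingers": -1, "dx": 0, "dy": 0, "dz": 0.8, "wx": 0, "wy": 0, "wz": 0}, {"fingers": -1, "dx": 0, "dy": 0, "dz": 0.8, "wx": 0, "wy": 0, "wz": 0}]'

```text
time_s: 15.5
position: [0.5337, 0.0316, 0.1292]
tool_rot: [1.711, 2.635, 0.0]
contact_force: [-0.7, 0.1, 0.4]
grip_width: 0.0419
grip_force: 31.3
```

Home at the expected 0.129 m. Now release, rise, turn back and go to the large cone.

Emit:
drive_tool --plan '[{"fingers": 0.6, "dx": 0, "dy": 0, "dz": 0, "wx": 0, "wy": 0, "wz": 0}, {"fingers": 1, "dx": 0, "dy": 0, "dz": 0, "wx": 0, "wy": 0, "wz": 0}, {"fingers": 1, "dx": 0, "dy": 0, "dz": 0, "wx": 0, "wy": 0, "wz": 0}, {"fingers": 1, "dx": 0, "dy": 0, "dz": -4, "wx": 0, "wy": 0, "wz": 0}, {"fingers": 1, "dx": 0, "dy": 0, "dz": -9, "wx": 0, "wy": 0, "wz": 0}]'

```text
time_s: 16.12
position: [0.5325, 0.0316, 0.2184]
tool_rot: [-1.709, -2.632, 0.003]
contact_force: [1.3, 0.8, 0.3]
grip_width: 0.0853
grip_force: 0.0
```

Emit:
drive_tool --plan '[{"fingers": 1, "dx": 0, "dy": 0, "dz": -3, "wx": 0, "wy": 0, "wz": 8}, {"fingers": 1, "dx": 0, "dy": 0, "dz": -4, "wx": 0, "wy": 0, "wz": 16}, {"fingers": 1, "dx": 0, "dy": 0, "dz": -4, "wx": 0, "wy": 0, "wz": 24}, {"fingers": 1, "dx": 0, "dy": 0, "dz": -4, "wx": 0, "wy": 0, "wz": 24}]'

```text
time_s: 16.62
position: [0.5335, 0.0316, 0.2592]
tool_rot: [2.219, 2.223, 0.0]
contact_force: [0.5, 0.3, -1.1]
grip_width: 0.0852
grip_force: 0.0
```

Emit:
drive_tool --plan '[{"fingers": 1, "dx": 5.5, "dy": 2, "dz": 0, "wx": 0, "wy": 0, "wz": 0}, {"fingers": 1, "dx": 11, "dy": 4, "dz": 0, "wx": 0, "wy": 0, "wz": 0}, {"fingers": 1, "dx": 16.5, "dy": 6, "dz": 0, "wx": 0, "wy": 0, "wz": 0}, {"fingers": 1, "dx": 21.5, "dy": 8, "dz": 2, "wx": 0, "wy": 0, "wz": 0}, {"fingers": 1, "dx": 24.9, "dy": 9.4, "dz": 5, "wx": 0, "wy": 0, "wz": 0}]'

```text
time_s: 17.25
position: [0.6286, 0.2832, 0.2094]
tool_rot: [2.216, 2.225, 0.004]
contact_force: [1.0, -0.5, -0.7]
grip_width: 0.0855
grip_force: 0.0
```

Emit:
drive_tool --plan '[{"fingers": 1, "dx": 0, "dy": 0, "dz": 0, "wx": 0, "wy": 0, "wz": 0}, {"fingers": 1, "dx": 0, "dy": 0, "dz": 0, "wx": 0, "wy": 0, "wz": 0}]'

```text
time_s: 17.5
position: [0.6275, 0.2802, 0.209]
tool_rot: [2.22, 2.223, -0.001]
contact_force: [0.0, -0.0, 0.3]
grip_width: 0.0859
grip_force: 0.0
```

```bash
python3 - <<'E'
from h import *
st=r.state();print(st['time_s'],st['position'])
im=r.grab_frame('wrist');save('w7',im);save('s7',r.grab_frame('scene'));save('d7',r.grab_frame('side'))
C=cam('wrist',st)
print(proj(C,[.6275,.281,.072]),proj(C,[.6275,.281,.04]))
S=cam('scene');D=cam('side');u,v=proj(D,[.534,.0315,.1]).astype(int)
a=cv2.imread('pics/w7.png');b=cv2.imread('pics/d7.png')[v-50:v+50,u-60:u+60];b=cv2.resize(b,(288,240),interpolation=cv2.INTER_CUBIC)
u,v=proj(S,[.534,.0315,.1]).astype(int);c=cv2.resize(cv2.imread('pics/s7.png')[v-50:v+50,u-60:u+60],(288,240),interpolation=cv2.INTER_CUBIC)
cv2.imwrite('pics/m7.png',np.hstack([a[:,60:560],np.vstack([b,c])]))
E
```

```text
17.5 [0.62746582 0.28015815 0.20901658]
[317.0905396 234.306711 ] [317.03654084 221.65082905]
```

View pics/m7.png

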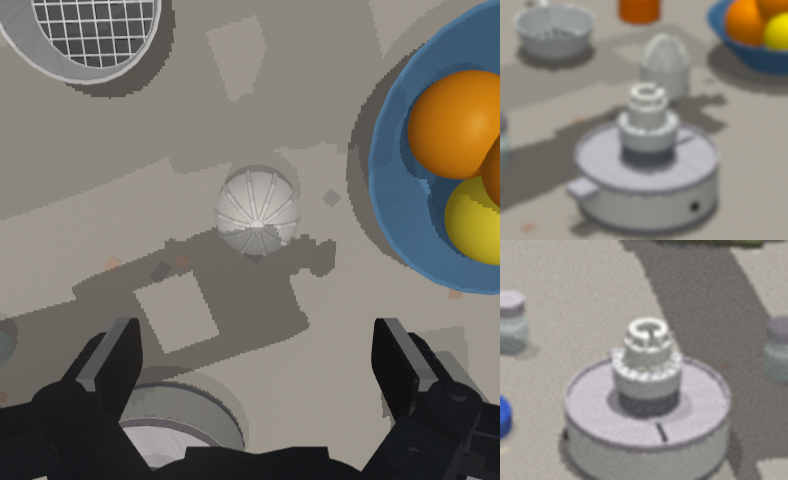

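The side and scene insets show ring, strainer and small cone stacked squarely on the press. The large cone's outline spans u 275–359 and v 165–255 in the wrist frame, with its apex at about (317,223). The bowl rim starts at u≈430.

```bash
python3 - <<'E'
from h import *
st=r.state();C=cam('wrist',st)
print('apex',ray(C,317,223,.072))
print('rim low',ray(C,317,255,.04)+[0,.032,0],'L/R',ray(C,275,215,.04),ray(C,359,215,.04),'foot',ray(C,317,165,0)-[0,.032,0])
print('bowl',ray(C,430,190,.07),ray(C,430,190,.0))
E
```

```text
apex [0.62849867 0.28803037 0.072     ]
rim low [0.62860889 0.28550361 0.04      ] L/R [0.59719716 0.28540962 0.04      ] [0.66006896 0.28531016 0.04      ] foot [0.62879747 0.28525627 0.        ]
bowl [0.70297164 0.30989344 0.07      ] [0.72314053 0.29646492 0.        ]
```

Emit:
drive_tool --plan '[{"fingers": 0.8, "dx": 0.55, "dy": 0.1, "dz": 5, "wx": 0, "wy": 0, "wz": 0}, {"fingers": 0.8, "dx": 0.55, "dy": 0.1, "dz": 10, "wx": 0, "wy": 0, "wz": 0}, {"fingers": 0.8, "dx": 0.55, "dy": 0.1, "dz": 14, "wx": 0, "wy": 0, "wz": 0}, {"fingers": 0.8, "dx": 0.55, "dy": 0.1, "dz": 17, "wx": 0, "wy": 0, "wz": 0}, {"fingers": 0.8, "dx": 0.55, "dy": 0.1, "dz": 17.7, "wx": 0, "wy": 0, "wz": 0}]'

```text
time_s: 18.27
position: [0.6275, 0.2848, 0.0306]
tool_rot: [-2.221, -2.22, 0.004]
contact_force: [0.7, -0.2, -0.1]
grip_width: 0.0768
grip_force: 0.0
```

Emit:
drive_tool --plan '[{"fingers": -1, "dx": 0, "dy": 0, "dz": 0, "wx": 0, "wy": 0, "wz": 0}, {"fingers": -1, "dx": 0, "dy": 0, "dz": 0, "wx": 0, "wy": 0, "wz": 0}, {"fingers": -1, "dx": 0, "dy": 0, "dz": 0, "wx": 0, "wy": 0, "wz": 0}, {"fingers": -1, "dx": 0, "dy": 0, "dz": 0, "wx": 0, "wy": 0, "wz": 0}]'

```text
time_s: 18.77
position: [0.6291, 0.2863, 0.0331]
tool_rot: [2.221, 2.221, 0.002]
contact_force: [-1.3, -1.1, 2.2]
grip_width: 0.0627
grip_force: 33.1
```

Emit:
drive_tool --plan '[{"fingers": -1, "dx": 0, "dy": 0, "dz": -5.5, "wx": 0, "wy": 0, "wz": 0}, {"fingers": -1, "dx": 0, "dy": 0, "dz": -11, "wx": 0, "wy": 0, "wz": 0}, {"fingers": -1, "dx": -4, "dy": -1, "dz": -15, "wx": 0, "wy": 0, "wz": 0}, {"fingers": -1, "dx": -8, "dy": -3, "dz": -18, "wx": 0, "wy": 0, "wz": 0}, {"fingers": -1, "dx": -13, "dy": -5, "dz": -20, "wx": 0, "wy": 0, "wz": 0}]'

```text
time_s: 19.4
position: [0.5785, 0.1555, 0.2346]
tool_rot: [2.219, 2.222, 0.004]
contact_force: [0.3, -0.3, -0.0]
grip_width: 0.0625
grip_force: 33.7
```

Emit:
drive_tool --plan '[{"fingers": -1, "dx": -5.5, "dy": -2, "dz": 0, "wx": 0, "wy": 0, "wz": 0}, {"fingers": -1, "dx": -10.5, "dy": -4, "dz": 0, "wx": 0, "wy": 0, "wz": 0}, {"fingers": -1, "dx": -12.4, "dy": -4.5, "dz": 0, "wx": 0, "wy": 0, "wz": 0}, {"fingers": -1, "dx": -12.4, "dy": -4.5, "dz": 0, "wx": 0, "wy": 0, "wz": 0}, {"fingers": -1, "dx": -12.4, "dy": -4.5, "dz": 0, "wx": 0, "wy": 0, "wz": 0}]'

```text
time_s: 20.02
position: [0.534, 0.033, 0.2322]
tool_rot: [-2.22, -2.222, -0.001]
contact_force: [0.1, -0.5, -1.1]
grip_width: 0.0629
grip_force: 33.7
```

Emit:
drive_tool --plan '[{"fingers": -1, "dx": -0.12, "dy": 0, "dz": 3, "wx": 0, "wy": 0, "wz": 0}, {"fingers": -1, "dx": -0.12, "dy": 0, "dz": 6, "wx": 0, "wy": 0, "wz": 0}, {"fingers": -1, "dx": -0.12, "dy": 0, "dz": 7.2, "wx": 0, "wy": 0, "wz": 0}, {"fingers": -1, "dx": -0.12, "dy": 0, "dz": 8, "wx": 0, "wy": 0, "wz": 0}, {"fingers": -1, "dx": -0.12, "dy": 0, "dz": 8, "wx": 0, "wy": 0, "wz": 0}]'

```text
time_s: 20.65
position: [0.5338, 0.0313, 0.1522]
tool_rot: [2.221, 2.222, 0.0]
contact_force: [0.3, -0.7, -0.5]
grip_width: 0.0629
grip_force: 33.7
```

Emit:
drive_tool --plan '[{"fingers": -1, "dx": 0, "dy": 0, "dz": 0.8, "wx": 0, "wy": 0, "wz": 0}, {"fingers": -1, "dx": 0, "dy": 0, "dz": 1.5, "wx": 0, "wy": 0, "wz": 0}, {"fingers": -1, "dx": 0, "dy": 0, "dz": 1.9, "wx": 0, "wy": 0, "wz": 0}, {"fingers": -1, "dx": 0, "dy": 0, "dz": 1.9, "wx": 0, "wy": 0, "wz": 0}]'

```text
time_s: 21.15
position: [0.5337, 0.0308, 0.134]
tool_rot: [-2.222, -2.221, 0.0]
contact_force: [-3.0, -0.2, 4.4]
grip_width: 0.0627
grip_force: 34.2
```

Seated at 0.134 m with light contact. Now open and rise.

Emit:
drive_tool --plan '[{"fingers": 1, "dx": 0, "dy": 0, "dz": 0, "wx": 0, "wy": 0, "wz": 0}, {"fingers": 1, "dx": 0, "dy": 0, "dz": 0, "wx": 0, "wy": 0, "wz": 0}, {"fingers": 1, "dx": 0, "dy": 0, "dz": 0, "wx": 0, "wy": 0, "wz": 0}, {"fingers": 1, "dx": 0, "dy": 0, "dz": -3, "wx": 0, "wy": 0, "wz": 0}, {"fingers": 1, "dx": 0, "dy": 0, "dz": -9, "wx": 0, "wy": 0, "wz": 0}]'

```text
time_s: 21.78
position: [0.5314, 0.031, 0.2204]
tool_rot: [-2.218, -2.217, 0.008]
contact_force: [1.3, -0.4, 1.6]
grip_width: 0.0852
grip_force: 0.0
```

Emit:
drive_tool --plan '[{"fingers": 1, "dx": 0, "dy": 0, "dz": -5, "wx": 0, "wy": 0, "wz": 0}, {"fingers": 1, "dx": 0, "dy": 0, "dz": -7, "wx": 0, "wy": 0, "wz": 0}, {"fingers": 1, "dx": 0, "dy": 0, "dz": -7, "wx": 0, "wy": 0, "wz": 0}]'

```text
time_s: 22.15
position: [0.5341, 0.0309, 0.2942]
tool_rot: [2.22, 2.22, 0.003]
contact_force: [-0.5, 0.2, 0.3]
grip_width: 0.0854
grip_force: 0.0
```

```bash
python3 - <<'E'
from h import *
st=r.state();print(st['time_s'],st['position'],st['contact_force'])
o=[]
for n in('scene','side'):
    u,v=proj(cam(n),[.534,.0315,.12]).astype(int);im=r.grab_frame(n)[v-60:v+60,u-60:u+60];o.append(cv2.resize(im,(360,360),interpolation=cv2.INTER_CUBIC))
save('f',np.hstack(o))
E
```

```text
22.15 [0.53409232 0.03090039 0.29418053] [-0.49387208  0.23086413  0.34051011]
```

View pics/f.png

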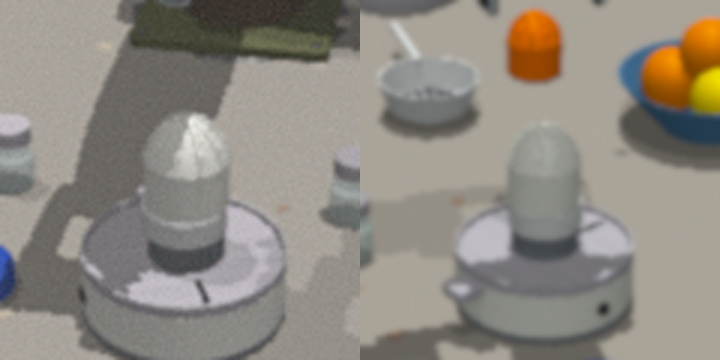

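Both views show the large cone upright and flat on the strainer, concentric on the press, with the gripper clear.

```bash
python3 -c "
from h import *
print(r.sign_off())"
```

```text
the job is handed in; nothing more can be done
None
```

The citrus press is back together: ring, strainer, small cone and large cone look stacked upright and seated in the final camera views. I handed the job in at about 22 s; no verdict came back.

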